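# Empty the discard cart and zero its counter

## Task

Empty the used cuvette blocks out of the discard cart: lift its handle so that the tub tips forward over its wheels and every block slides into the steel pan, then lower the handle gently until the cart stands on its feet again; never let it drop. Turn the discard counter's knob back to its zero stop as well. Leave everything else where it stands.

Things in the scene. Friction and masses are not known exactly. Their poses are not given: they have to be found in the camera images.
- cart (a joint): Tipping angle of the discard cart, rad: 0 = standing on its feet, growing as the handle is lifted and the tub turns forward about the wheel axle; stop at 1.25. Cart 0.5 to 1 kg, a few newtons at the handle; let go, it falls back on its feet. The load slides up to the lip from about 0.5 rad and over it at 0.9 to 1.1 rad; held at 1.15 rad or more, all of it is out within a second.
- stand: Aluminium stand, 270 x 210 x 65 mm, fixed, on which the cart stands with its wheels chocked: the cart cannot roll or lift off, it only turns about the wheel axle. Cart: steel barrow 130 mm wide, tub 55 mm deep, front an open sloping lip, two 70 mm wheels, two rear feet, two shafts with a crossbar handle behind. Origin: on the table under the axle; x = the way it tips, z up.
- cart_handle (a point): Middle of the cart's crossbar handle: level round bar with rubber grip, 18 mm diameter, 70 mm long; the shafts join it 50 mm to either side; 55 mm clear before the tub's rear wall (top 8 mm lower than the bar's middle). 190 mm behind and 75 mm above the axle, 175 mm above the table when standing. Frame turns with the cart: x = forward, y = along the bar.
- cart_axle (a point): Middle of the wheel axle, the fixed line the cart turns about, 100 mm above the table. x = level, forward, the way the cart tips (handle on the -x side, pan on the +x side); y = along the axle; z up. At angle q the cart is turned by +q about this y axis.
- pan: Disposal pan: open steel pan on the table in front of and below the cart's lip; 220 (x) x 260 (y) x 42 mm high, wall 3 mm, does not move. Origin: centre of its underside; x = away from the cart, z up.
- case: Discard counter: beige instrument case, 150 x 170 mm, 131 mm high at the back, fixed; its face slopes 40 degrees from level down to its front (-x) edge and bears a white dial with a pointer knob in the middle. Origin: centre of its underside; z up.
- counter_grip (a point): The counter's pointer knob at the height to grip: on its axis, 28 mm out from the face, 11 mm below its top. Black bar 38 mm long, 12 mm wide, 33 mm tall on a 5 mm thick, 42 mm disc; a flat pointer reaches 46 mm out at one end. Frame turns with the knob: z = its axis, out of the face (40 degrees from vertical); x = along the bar to the pointer; y = across the bar.
- counter (a joint): Counter knob's angle, rad: 0 = at the zero stop, pointer straight up the slope; grows clockwise as seen facing the dial, up to 1.6. Turn it counter-clockwise (positive about the knob's z) to bring it to zero. Stiff (0.04 N m); it stays where it is left.
- cuvette1: Used cuvette block, lying in the cart's tub: white plastic, 56 x 27 x 14 mm, 15 g. Origin: its centre.
- cuvette2: Used cuvette block, lying in the cart's tub: white plastic, 56 x 27 x 14 mm, 15 g. Origin: its centre.
- cuvette3: Used cuvette block, lying in the cart's tub: white plastic, 56 x 27 x 14 mm, 15 g. Origin: its centre.
- cuvette4: Used cuvette block, lying in the cart's tub: white plastic, 56 x 27 x 14 mm, 15 g. Origin: its centre.
- cuvette5: Used cuvette block, lying in the cart's tub: white plastic, 56 x 27 x 14 mm, 15 g. Origin: its centre.
- tube_rack: Bystander: white tube rack with capped tubes, 210 x 66 x 95 mm, left of the cart. Origin: centre of underside.
- wash_bottle: Bystander: white wash bottle, 68 mm diameter, 200 mm tall with its bent spout, left of the pan. Origin: centre of underside.
- dropper: Bystander: small white dropper bottle, 30 mm diameter, 66 mm tall, behind the counter. Origin: centre of underside.
- vial: Bystander: amber vial with black cap, 42 mm diameter, 62 mm tall, right of the cart. Origin: centre of underside.
- mouse: Bystander: black computer mouse, 112 x 58 x 34 mm, on the robot's side of the table. Origin: centre of underside.
- pipette: Bystander: grey hand pipette lying flat, about 280 mm long, 27 mm high, beyond the counter. Origin: on the table under it.
Things that resemble listed ones, but are neither listed nor needed, are in the scene too. What is shaped like the cuvette1 but pink or yellow is not meant.

How it is judged:
By the outcome, as a careful person would: the job done as asked, in the order asked, and still so for the second after the job is handed in, with the robot touching nothing.
It also fails if it takes over 61 s, if anything falls off the work surface, if the arm or the gripper's body presses on something with over 40 N, if the wrist force passes 120 N, or if a joint passes its speed limit or range.

## Robot

A 6-joint arm with a two-finger parallel gripper is mounted at the origin on the work surface. World frame = base frame: x ahead of the robot, y to its left, z up, the work surface at z = 0. Lengths are in m, angles in rad, forces in N, time in s.
With the tool pointing down it reaches from about 0.425 to 0.95 m from the base axis. Payload 3.5 kg.
Tool frame: the origin (TCP) lies midway between the tips of the shut fingers; the grasp point (between the pads) lies 19 mm behind it; z points along the fingers, y is the line along which they close (so a half turn about z gives the same grasp; the last joint's range is limited). The gripper opens to 85 mm and grips with 20 to 120 N. Pads are 22 mm wide; open, the fingers measure 114 mm over their backs; the gripper's body (76 mm by 85 mm) begins 54 mm behind the grasp point. The pads swing forward as they close: fully open they stand 13 mm farther back than shut.
Start: joints at [-0.15, 0.286, 1.577, -0, 1.279, -0.15], TCP at [0.675, 0, 0.231] pointing down, gripper open.
Joint ranges: [-2.77, 2.77], [-0.9, 2.22], [0.21, 2.48], [-1.53, 4.67], [0.24, 2.81], [-2.84, 2.84]. Speed limits (rad/s): [2.79, 2.79, 3.14, 3.14, 3.14, 3.14].

## Interface

Orientations are given as a rotation vector (axis times angle).
In Python, from workcell import sense, eyes, ticket, finder gives the robot as it stands.
- The arm moves only by the tool play_rows, never from a script. Its argument "deltas" is a list that holds one entry, the list of rows, each a list of 7 numbers: the shift along the tool's x, y, z in mm, then the turn, a rotation vector about the tool's x, y, z in rad, then the finger opening in mm, from 0 to 85.4. A call has 1 to 20 rows; each row shifts and turns the commanded pose from where the row before left it, along the tool's axes as they then stand; what a row does not reach is not made up. A row lasts 1/12 s, in which the tool goes at most 41.7 mm and 7.16 degrees, less where a joint would pass 70% of its speed; a pose out of reach is approached as far as the arm can. A call is refused whole if a number of a shift passes 41.7 or a number of a turn 0.125, either way. A call with a gripper value outside its range is refused whole. The fingers move at their own pace and stop on an object; the grip force is fixed at half the most. Time passes only in rows, so rows that do not move let the fingers close. It gives the time, the measured TCP pose, the force, the opening and the grip force at its end, in the units of the state.
- sense(): the state, without advancing time (a new reading comes with each control period).
- eyes.read_camera(name): name is "scene" or "side" or "wrist"; returns the picture (420x560x3 uint8, blue, green, red); there is no depth.
- eyes.calibration(name): a dict with "fx", "fy", "cx", "cy" (pixels), "rvec" (rotation vector, rad) and "tvec" (3), from world to camera coordinates, as OpenCV has them. Camera axes: x right, y down, z forward; pixel columns grow to the right and rows downward; lengths in m; the calibration is good to about 2 mm. A picture is of the moment at which its call begins: read the wrist's pose just before it. calibration takes no time and is no camera call; for the wrist camera it gives the pose at the moment of the call.
- ticket.finish_job(): hands the job in; it is judged then, once.
Trained networks look in the newest picture that a camera, given by its name, has taken for a name from the list of things; names that differ only in an ending like _2 or _b are one class to them, and where a whole thing is asked for, a point or a joint stands for the part that bears it (a point fixed in the world has none). Each returns a list of dicts, best first, with "conf" (0 to 1); they miss things now and then, are a little off and sometimes report something else, mostly with a low value. They report only what shows in the picture. A call takes as long as a camera call. They do not tell look-alikes from the thing itself.
- finder.cut_out(camera, thing): "mask" (420x560 bool, what is visible of it) and "box" ([left, top, right, bottom] in pixels, round what is visible of it).
- finder.tip_of(camera, thing): "centre" ([row, column] in pixels: a listed point, or the origin of a listed thing).
The state is a dict: "time_s": time; "joints": joint angles; "joint_vel": joint speeds; "effort": joint torques, N m; "eef_pos": TCP position; "eef_rot": TCP orientation; "ft_force": force on the tool from outside, world axes, zero at the start; "moment": the same for the moment, N m; "opening": finger opening in m; "gripper_force": force on a finger pad.
Only numpy, scipy, OpenCV 4.12 (cv2) and the standard library are available. Lean on these libraries where they do the work, as an engineer would, in place of code of your own. Each camera call takes 0.05 s, during which the arm holds its last target. There are 200 camera calls.

## Working session

There is one attempt and no reset: what is moved stays moved. The work goes in short steps, Python scripts to look and compute and a tool call to move; the robot and the scene stay as the last step left them, time stands still between calls to the robot, and variables do not carry over. Pictures are saved under pics/ and viewed, at most 11 in all, crops included, and the job is handed in when it is done.

Besides the shell and the picture viewer there is one more tool, called as name(argument=value, ...), one argument or row to a line, values as JSON. play_rows: Moves the arm, as the interface text tells. Its arguments: {"type":"object","properties":{"deltas":{"type":"array"}},"required":["deltas"]}

```bash
mkdir -p pics
cat > h.py <<'E'
import numpy as np, cv2
from scipy.spatial.transform import Rotation as R
from workcell import sense, eyes, ticket, finder
def cam(n):
    c=eyes.calibration(n); K=np.array([[c['fx'],0,c['cx']],[0,c['fy'],c['cy']],[0,0,1]])
    return K,np.array(c['rvec'],float).reshape(3),np.array(c['tvec'],float).reshape(3)
def ray(n,rc,C=None):
    K,r,t=C or cam(n); M=R.from_rotvec(r).as_matrix()
    d=M.T@np.linalg.solve(K,[rc[1],rc[0],1]); return -M.T@t,d/np.linalg.norm(d)
def atz(n,rc,z):
    o,d=ray(n,rc); return o+d*(z-o[2])/d[2]
def tri(r1,r2):
    (a,u),(b,v)=r1,r2; s=np.linalg.lstsq(np.c_[u,-v],b-a,rcond=None)[0]
    p,q=a+u*s[0],b+v*s[1]; return (p+q)/2,np.linalg.norm(p-q)
def proj(n,P):
    K,r,t=cam(n); return cv2.projectPoints(np.array(P,float).reshape(-1,1,3),r,t,K,None)[0].reshape(-1,2)
E
python3 - <<'E'
from h import *
s=sense(); print(s['eef_pos'],s['eef_rot'],s['time_s'])
ims=[]
for n in('scene','side'):
    im=eyes.read_camera(n); cv2.imwrite(f'pics/{n}0.png',im)
    print(n,ray(n,(210,280)))
    for t in('cart_handle','cart_axle','stand','pan','case','counter_grip','cuvette1','vial','mouse','tube_rack','wash_bottle','pipette'):
        for d in finder.tip_of(n,t)[:2 if t!='cuvette1' else 6]: print(n,t,np.round(d['centre'],1),round(d['conf'],2))
E
```

```text
[6.74355523e-01 1.24849019e-04 2.29982834e-01] [-2.22014510e+00 -2.22011735e+00  2.10598643e-03] 0.0
scene (array([1.03888985, 0.28631037, 0.89146429]), array([-0.44865072, -0.28714453, -0.84632177]))
scene cart_handle [172.8 309.2] 0.98
scene cart_axle [252.  350.7] 0.77
scene cart_axle [236.7 199.3] 0.64
scene stand [271.3 345.2] 0.9
scene pan [328.9 385.5] 0.6
scene case [135.9 200. ] 0.78
scene counter_grip [105.3 205. ] 0.45
scene cuvette1 [209.5 344.3] 0.73
scene cuvette1 [180.7 275.9] 0.73
scene cuvette1 [241.  333.5] 0.71
scene cuvette1 [218.7 331.2] 0.7
scene cuvette1 [285.4 206.4] 0.66
scene cuvette1 [228.8 351.8] 0.6
scene vial [207.1 341.5] 0.6
scene vial [104.  203.5] 0.59
scene mouse [147.4 273.1] 0.4
scene tube_rack [249.3 353.4] 0.63
scene tube_rack [216.  391.5] 0.56
scene wash_bottle [280.5 443.5] 0.69
scene pipette [237.  198.7] 0.84
side (array([ 0.37669881, -1.01015385,  0.77241436]), array([ 0.16999373,  0.82383245, -0.5407423 ]))
side cart_handle [201.5 205.9] 0.62
side cart_handle [176.5 254.7] 0.57
side cart_axle [169.6 276.6] 0.6
side stand [199.2 281.1] 0.75
side stand [337.5 245.9] 0.54
side case [380.3 265.8] 0.91
side case [209.7 338.5] 0.44
side counter_grip [338.5 244.8] 0.94
side cuvette1 [265.6 254.4] 0.75
side cuvette1 [261.4 197.8] 0.74
side cuvette1 [266.9 307.9] 0.69
side cuvette1 [242.2 390.2] 0.67
side cuvette1 [165.3 266.9] 0.65
side cuvette1 [167.1 283.2] 0.38
side vial [211.6 339. ] 0.83
side vial [339. 246.] 0.19
side mouse [305.1 206.9] 0.89
side tube_rack [199.6 205.8] 0.63
side tube_rack [166.6 285.2] 0.35
side wash_bottle [164.8 229.1] 0.61
side pipette [274.6 367.9] 0.85
```

View pics/scene0.png

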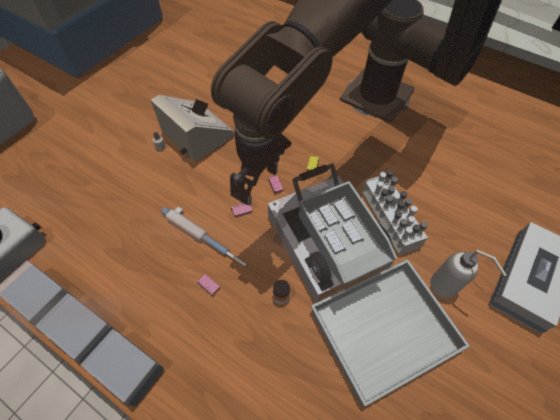

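View pics/side0.png

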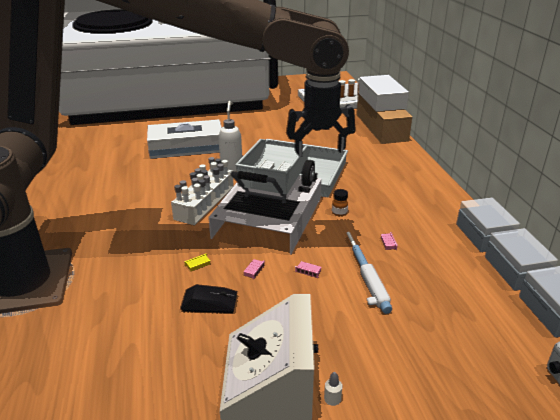

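The scene view shows the cart (handle bar about row 174, col 316, pan at 330,388). The counter is at (110,195). In the side view the handle is near (180,262) and the knob near (343,255), with its pointer to the left.

Run:
```python
from h import *
a=cv2.imread('pics/scene0.png'); b=cv2.imread('pics/side0.png')
A=cv2.resize(a[150:400,260:480],None,fx=2.4,fy=2.4,interpolation=2)[:600]
cv2.imwrite('pics/c1.png',A)
B1=cv2.resize(b[120:260,190:350],None,fx=4,fy=4,interpolation=2)
B2=cv2.resize(b[290:420,210:330],None,fx=4,fy=4,interpolation=2)
cv2.imwrite('pics/c2.png',B1); 
B3=cv2.resize(a[80:170,140:240],None,fx=3,fy=3,interpolation=2)
C=np.zeros((520,780,3),np.uint8);C[:,:480]=B2;C[:270,480:]=B3
cv2.imwrite('pics/c3.png',C)
print(tri(ray('scene',(172.8,309.2)),ray('side',(176.5,254.7))))
print(atz('scene',(172.8,309.2),.175),atz('side',(176.5,254.7),.175))
print(tri(ray('scene',(105.3,205)),ray('side',(338.5,244.8))))
print('pan',atz('scene',(328.9,385.5),0),'case',atz('side',(380.3,265.8),0),atz('scene',(135.9,200),0))
```

```text
(array([0.53650848, 0.0445136 , 0.17882286]), np.float64(0.0016685698433005832))
[0.534759   0.04303031 0.175     ] [0.53695493 0.05228492 0.175     ]
(array([ 0.44386717, -0.36532974,  0.10005955]), np.float64(0.006774187691539656))
pan [0.69993781 0.36369495 0.        ] case [ 0.47860117 -0.37974211  0.        ] [ 0.47842975 -0.37306008  0.        ]
```

View pics/c1.png

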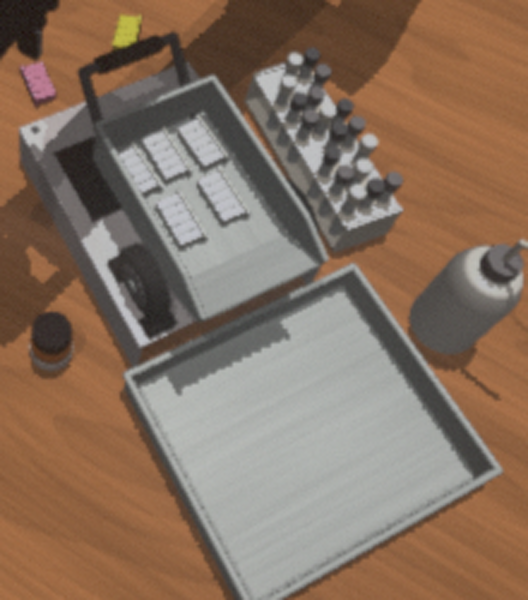

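View pics/c2.png

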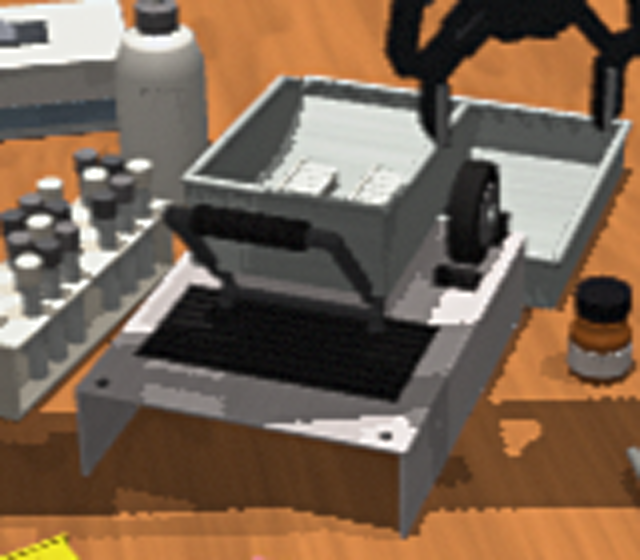

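View pics/c3.png

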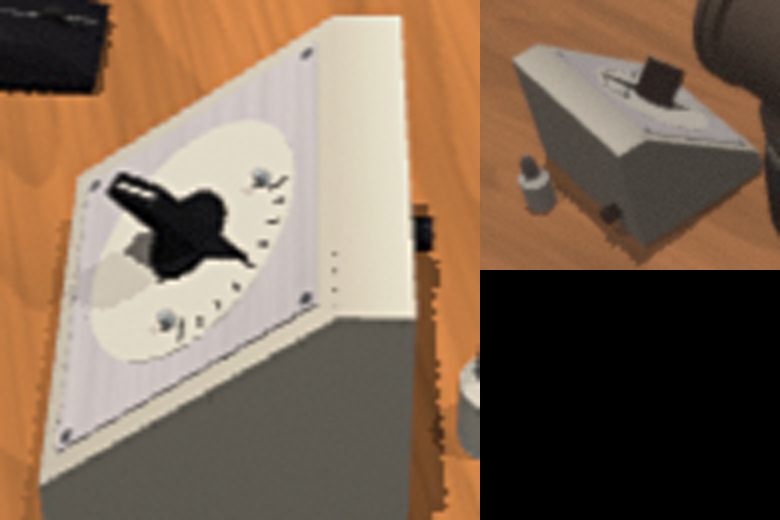

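The crops show the grip middle at about (171,313) in scene and (177,254) in side. The pointer of the knob points down-right, near the middle of the tick range. I'll fit the cart and case poses from these corners.

```bash
cat >> h.py <<'E'
def Ry(q): return R.from_euler('y',q).as_matrix()
E
python3 - <<'E'
from h import *
from scipy.optimize import least_squares as LS
def X(x,y,yaw,P): return R.from_euler('z',yaw).apply(np.array(P,float))+[x,y,0]
# cart: axle origin (x,y,yaw), stand x offset s, pan x offset p
def pts(v):
    x,y,w,s,p,py=v
    sc=[[-.19,.05,.175],[-.19,-.05,.175],[-.19,0,.175],[s-.135,-.105,.065],[s+.135,-.105,.065],[p-.11,py-.13,.042],[p-.11,py+.13,.042],[p+.11,py+.13,.042]]
    sd=[[-.19,.05,.175],[-.19,-.05,.175],[-.19,0,.175],[s-.135,.105,.065],[s-.135,-.105,.065],[s+.135,-.105,.065]]
    return X(x,y,w,sc),X(x,y,w,sd)
osc=np.array([[334.2,165.8],[294.6,180],[313.3,171.3],[268.3,204.2],[317.5,296.7],[314.2,305.4],[406.7,261.7],[467.5,344.2]])
osd=np.array([[234.5,173],[271.25,180],[254.2,176.7],[210,217.5],[290.75,231.75],[320.75,178.75]])
f=lambda v:np.r_[(proj('scene',pts(v)[0])-osc).ravel(),(proj('side',pts(v)[1])-osd).ravel()]
r=LS(f,[.62,.2,1.0,0,.25,0],loss='soft_l1'); print(r.x.round(4)); print(f(r.x).reshape(-1,2).round(1))
print('handle',X(*r.x[:3],[[-.19,0,.175]]))
def cp(v):
    x,y,w,t,h,*_=v; xs=.075-t
    return X(x,y,w,[[.075,.085,.131],[.075,-.085,.131],[xs,.085,.131],[xs,-.085,.131],[-.075,.085,h],[-.075,-.085,h]])
o=np.array([[310,294.25],[313.25,369.5],[293,293.75],[293.75,369.5],[229.5,334.5],[220,410.75]])
g=lambda v:np.r_[(proj('side',cp(v))-o).ravel(), 300*(.131-v[4]-(.15-v[3])*np.tan(np.radians(40)))]
r=LS(g,[.478,-.376,0,.03,.03]); v=r.x; print(v.round(4)); print(g(v)[:-1].reshape(-1,2).round(1))
x,y,w,t,h=v
fc=np.array([-t/2,0,(.131+h)/2]); n=np.array([-np.sin(np.radians(40)),0,np.cos(np.radians(40))])
up=np.array([np.cos(np.radians(40)),0,np.sin(np.radians(40))]); yy=np.cross(n,up)
print('grip',X(x,y,w,[fc+.028*n]),'face',X(x,y,w,[fc]))
print('proj grip',proj('side',X(x,y,w,[fc+.028*n])),proj('scene',X(x,y,w,[fc+.028*n])))
# candidate pointer tip at various q, disc height ~5mm
for q in np.arange(0,1.7,.2):
    d=np.cos(q)*up-np.sin(q)*yy
    print(round(q,1),[proj(c,X(x,y,w,[fc+.006*n+.046*d]))[0].round(1) for c in('side','scene')])
print('seen tip', 210+250/4,290+265/4)
E
```

```text
[ 0.628   0.2152  1.0329 -0.0879  0.1644  0.0097]
[[-2.3  0.5]
 [-0.2  0.6]
 [ 0.1  2.1]
 [-0.7  0.1]
 [ 0.7 -0.5]
 [-1.4 -0.1]
 [ 0.6 -1.5]
 [ 0.3  0.7]
 [-2.5  0.5]
 [ 1.2  0.2]
 [-2.2  0.1]
 [-1.9 -1.2]
 [ 0.   0.3]
 [ 0.7 -1. ]]
handle [[0.53065456 0.05203195 0.175     ]]
[ 0.4817 -0.3829 -0.2228  0.0304  0.0303]
[[ 0.1 -0.2]
 [ 0.4 -0. ]
 [ 0.1  0.2]
 [-0.1 -0.1]
 [-0.  -0.5]
 [-0.5  0.5]]
grip [[ 0.44937299 -0.37553109  0.10209434]] face [[ 0.46692608 -0.37950839  0.08064509]]
proj grip [[247.04578847 340.7527402 ]] [[200.01377911 105.13740747]]
0.0 [array([276.3, 335.5]), array([185.4, 110. ])]
0.2 [array([275.7, 339.8]), array([183.7, 108.4])]
0.4 [array([274.4, 344.6]), array([182.6, 106.9])]
0.6 [array([272.2, 349.5]), array([182.1, 105.7])]
0.8 [array([269.3, 354.4]), array([182.2, 104.7])]
1.0 [array([265.9, 359.1]), array([182.9, 104. ])]
1.2 [array([262. , 363.3]), array([184.2, 103.6])]
1.4 [array([257.8, 366.9]), array([185.9, 103.6])]
1.6 [array([253.6, 369.6]), array([188.1, 103.9])]
seen tip 272.5 356.25
```

play_rows(
  deltas=[
    [[6.5,-18,-3.3,0,0,0,50],[6.5,-18,-3.3,0,0,0,50],[6.5,-18,-3.3,0,0,0,50],[6.5,-18,-3.3,0,0,0,50],[6.5,-18,-3.3,0,0,0,50],[6.5,-18,-3.3,0,0,0,50],[6.5,-18,-3.3,0,0,0,50],[6.5,-18,-3.3,0,0,0,50],[0,0,0,0,0,-0.1033,50],[0,0,0,0,0,-0.1033,50],[0,0,0,0,0,-0.1033,50],[0,0,0,0,0,-0.1033,50],[0,0,0,0,0,-0.1033,50],[0,0,0,0,0,-0.1033,50],[0,0,0,0,0,-0.1033,50],[0,0,0,0,0,-0.1033,50],[0,0,0,0,0,-0.1033,50],[0,0,0,0,0,-0.1033,50],[0,0,0,0,0,0,50]],
  ],
)

```text
time_s: 2.88
eef_pos: [0.531, 0.0521, 0.2579]
eef_rot: [0.832, 3.029, 0.0]
ft_force: [-0.9, 0.3, 0.0]
opening: 0.0499
gripper_force: 0.0
```

```bash
cat >> h.py <<'E'
def pose():
    s=sense(); return np.array(s['eef_pos']),R.from_rotvec(s['eef_rot']),s
E
python3 - <<'E'
from h import *
p,r,s=pose(); print(s['time_s'],p,r.as_matrix().round(3),s['opening'],np.round(s['joints'],2))
im=eyes.read_camera('wrist'); cv2.imwrite('pics/w1.png',im)
H=np.array([.5307,.0520,.175]); f=np.array([np.cos(1.0329),np.sin(1.0329),0]); l=np.array([-f[1],f[0],0])
print(proj('wrist',[H,H+.035*l,H-.035*l,H+.05*l,H-.05*l]))
for d in finder.tip_of('wrist','cart_handle'): print(d, atz('wrist',d['centre'],.175))
print((np.array([.5307,.052,.170])-p)@r.as_matrix()*1000)
E
```

```text
2.8833 [0.53098152 0.05205537 0.25786168] [[-0.86   0.511  0.   ]
 [ 0.511  0.86  -0.   ]
 [-0.     0.    -1.   ]] 0.04986018922856267 [-0.09 -0.05  1.89 -0.    1.29 -1.13]
[[286.19599883 221.4786721 ]
 [286.10861546 170.6551196 ]
 [286.27613523 268.08727413]
 [286.06869855 147.43881756]
 [286.30848046 286.89976742]]
{'centre': [220.1, 281.3], 'conf': 0.61} [0.5281247  0.04965175 0.175     ]
{'centre': [242.1, 390.9], 'conf': 0.35} [0.58111897 0.10662109 0.175     ]
[ 0.23476333 -0.19982932 87.86160536]
```

View pics/w1.png

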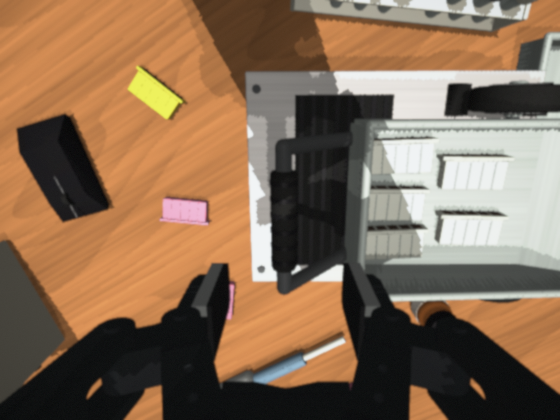

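The wrist view shows the grip bar at col 284, rows 172–270, midway between the fingers and within about 1.5 mm of the prediction. Next I descend and grip.

play_rows(
  deltas=[
    [[0,-1,13,0,0,0,50],[0,0,13,0,0,0,50],[0,0,13,0,0,0,50],[0,0,13,0,0,0,50],[0,0,13,0,0,0,50],[0,0,13,0,0,0,50],[0,0,13,0,0,0,50],[0,0,12.5,0,0,0,50],[0,0,0,0,0,0,35],[0,0,0,0,0,0,25],[0,0,0,0,0,0,21],[0,0,0,0,0,0,15],[0,0,0,0,0,0,5],[0,0,0,0,0,0,5],[0,0,0,0,0,0,5]],
  ],
)

```text
time_s: 4.23
eef_pos: [0.5307, 0.0506, 0.155]
eef_rot: [0.834, 3.028, -0.002]
ft_force: [-1.9, -2.5, 1.6]
opening: 0.0161
gripper_force: 58.5
```

Run:
```python
from h import *
p,r,s=pose(); print(s['time_s'],p,s['opening'],s['gripper_force'],s['ft_force'],s['moment'])
a0=np.arctan2(.075,.19); rad=np.hypot(.075,.19)
prev=None
for q in np.arange(0,1.2201,.0610):
    c=np.array([-rad*np.cos(a0+q),rad*np.sin(a0+q)])*1000
    if prev is not None: print(round(q,3),(c-prev).round(1))
    prev=c
```

```text
4.2333 [0.53073078 0.05064779 0.15503206] 0.01610316979912277 58.54591369628906 [-1.93189875 -2.5167233   1.60262539] [-0.49748829  0.29886467  0.070947  ]
0.061 [ 4.9 11.4]
0.122 [ 5.6 11.1]
0.183 [ 6.3 10.8]
0.244 [ 6.9 10.4]
0.305 [7.5 9.9]
0.366 [8.1 9.4]
0.427 [8.7 8.9]
0.488 [9.2 8.4]
0.549 [9.7 7.8]
0.61 [10.2  7.2]
0.671 [10.6  6.6]
0.732 [11.   5.9]
0.793 [11.3  5.2]
0.854 [11.6  4.5]
0.915 [11.9  3.8]
0.976 [12.1  3.1]
1.037 [12.2  2.3]
1.098 [12.4  1.6]
1.159 [12.4  0.8]
1.22 [12.5  0.1]
```

play_rows(
  deltas=[
    [[0,2.4,-5.7,0,0,0,5],[0,2.5,-5.7,0,0,0,5],[0,2.7,-5.6,0,0,0,5],[0,2.9,-5.5,0,0,0,5],[0,3.1,-5.4,0,0,0,5],[0,3.2,-5.4,0,0,0,5],[0,3.4,-5.2,0,0,0,5],[0,3.5,-5.2,0,0,0,5],[0,3.7,-5.0,0,0,0,5],[0,3.8,-4.9,0,0,0,5]],
  ],
)

```text
time_s: 5.07
eef_pos: [0.5449, 0.075, 0.2069]
eef_rot: [-0.832, -3.026, 0.015]
ft_force: [-3.1, -10.5, -2.6]
opening: 0.016
gripper_force: 58.4
```

Run:
```python
from h import *
p,r,s=pose(); print(s['time_s'],p,s['opening'],s['gripper_force'],s['ft_force'],s['moment'])
eyes.read_camera('wrist')
d=p-[.53073,.05065,.15503]; print(d, d[:2]@[.512,.859], d[:2]@[-.859,.512], r.as_rotvec())
```

```text
5.0667 [0.54493159 0.07496182 0.20692459] 0.01598570155264497 58.44260573387146 [ -3.07849182 -10.49636119  -2.59609827] [-2.24667054  0.87656493  0.11995995]
[0.01420159 0.02431182 0.05189459] 0.028155063530234774 0.0002484871499179558 [-0.83177649 -3.0260357   0.01485261]
```

play_rows(
  deltas=[
    [[0,4.0,-4.8,0,0,0,5],[0,4.1,-4.6,0,0,0,5],[0,4.3,-4.5,0,0,0,5],[0,4.4,-4.4,0,0,0,5],[0,4.6,-4.3,0,0,0,5],[0,4.6,-4.1,0,0,0,5],[0,4.8,-4.0,0,0,0,5],[0,4.9,-3.8,0,0,0,5],[0,5.1,-3.7,0,0,0,5],[0,5.1,-3.5,0,0,0,5]],
  ],
)

```text
time_s: 5.95
eef_pos: [0.5678, 0.1136, 0.2523]
eef_rot: [-0.833, -3.025, 0.019]
ft_force: [-12.1, -10.6, 11.6]
opening: 0.0161
gripper_force: 58.2
```

Run:
```python
from h import *
p,r,s=pose(); print(s['time_s'],p,s['opening'],s['gripper_force'],s['ft_force'],s['moment'])
im=eyes.read_camera('scene'); cv2.imwrite('pics/s2.png',cv2.resize(im[130:400,250:490],None,fx=2.2,fy=2.2))
d=p-[.53073,.05065,.15503]; print(d, d[:2]@[.512,.859], d[:2]@[-.859,.512], r.as_rotvec())
```

```text
5.95 [0.56784612 0.11356099 0.25227544] 0.016136900593073312 58.20975601673126 [-12.08970471 -10.62829189  11.60853487] [-2.31883546  2.18973791 -0.0066844 ]
[0.03711612 0.06291099 0.09724544] 0.07304398766589643 0.0003276813442095769 [-0.83272474 -3.02461062  0.01924846]
```

View pics/s2.png

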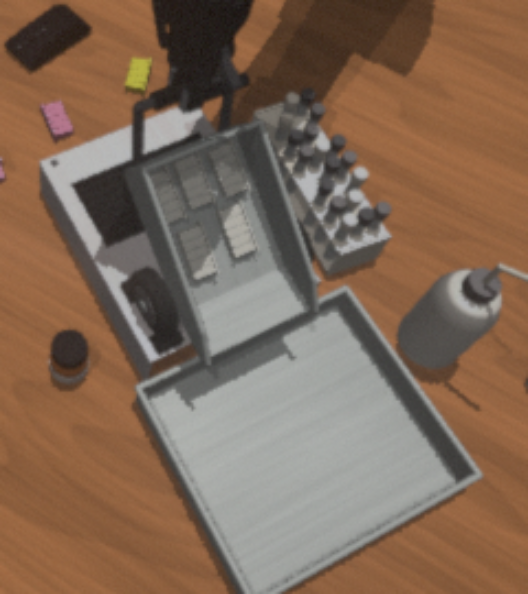

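The cart is tipped to about 0.6 rad, with the gripper between the shafts and the blocks still in the tub. I continue the lift.

play_rows(
  deltas=[
    [[0,5.3,-3.4,0,0,0,5],[0,5.3,-3.2,0,0,0,5],[0,5.5,-3.0,0,0,0,5],[0,5.5,-2.9,0,0,0,5],[0,5.6,-2.7,0,0,0,5],[0,5.7,-2.5,0,0,0,5],[0,5.8,-2.3,0,0,0,5],[0,5.8,-2.2,0,0,0,5],[0,5.9,-2.0,0,0,0,5],[0,6.0,-1.8,0,0,0,5]],
  ],
)

```text
time_s: 6.83
eef_pos: [0.5983, 0.1648, 0.2805]
eef_rot: [0.834, 3.028, -0.006]
ft_force: [-7.8, -4.1, 12.7]
opening: 0.0159
gripper_force: 64.4
```

play_rows(
  deltas=[
    [[0,6.0,-1.6,0,0,0,5],[0,6.1,-1.5,0,0,0,5],[0,6.1,-1.2,0,0,0,5],[0,6.1,-1.1,0,0,0,5],[0,6.2,-0.9,0,0,0,5],[0,6.2,-0.7,0,0,0,5],[0,6.2,-0.5,0,0,0,5],[0,6.2,-0.3,0,0,0,5],[0,6.2,-0.1,0,0,0,5]],
  ],
)

```text
time_s: 7.58
eef_pos: [0.627, 0.2136, 0.2864]
eef_rot: [0.833, 3.028, -0.001]
ft_force: [-3.4, -1.9, 6.7]
opening: 0.0159
gripper_force: 67.7
```

Run:
```python
from h import *
p,r,s=pose(); print(s['time_s'],p,s['opening'],s['gripper_force'],s['ft_force'],s['moment'])
d=p-[.53073,.05065,.15503]; f=d[:2]@[.512,.859]; print(d, f, d[:2]@[-.859,.512], r.as_rotvec())
print('q',np.arctan2(.075+d[2],.19-f)-np.arctan2(.075,.19))
```

```text
7.5833 [0.6269789  0.21360653 0.28643942] 0.015940372497746578 67.65453457832336 [-3.43012408 -1.86383792  6.71934512] [-0.93299058  0.99136225  0.10156741]
[0.0962489  0.16295653 0.13140942] 0.18925910066720208 0.0007559355383615974 [ 8.33381448e-01  3.02833147e+00 -7.46405348e-04]
q 1.1912459236050292
```

Held at about 1.19 rad, so I wait for the blocks to slide out and then look.

play_rows(
  deltas=[
    [[0,1,0,0,0,0,5],[0,0,0,0,0,0,5],[0,0,0,0,0,0,5],[0,0,0,0,0,0,5],[0,0,0,0,0,0,5],[0,0,0,0,0,0,5],[0,0,0,0,0,0,5],[0,0,0,0,0,0,5],[0,0,0,0,0,0,5],[0,0,0,0,0,0,5],[0,0,0,0,0,0,5],[0,0,0,0,0,0,5],[0,0,0,0,0,0,5],[0,0,0,0,0,0,5],[0,0,0,0,0,0,5],[0,0,0,0,0,0,5],[0,0,0,0,0,0,5],[0,0,0,0,0,0,5]],
  ],
)

```text
time_s: 9.08
eef_pos: [0.6274, 0.2142, 0.2865]
eef_rot: [0.833, 3.028, -0.001]
ft_force: [-3.6, -2.3, 7.1]
opening: 0.0161
gripper_force: 67.7
```

Run:
```python
from h import *
im=eyes.read_camera('scene'); cv2.imwrite('pics/s3.png',cv2.resize(im[130:400,250:490],None,fx=2.2,fy=2.2))
```

```text
(no output)
```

View pics/s3.png

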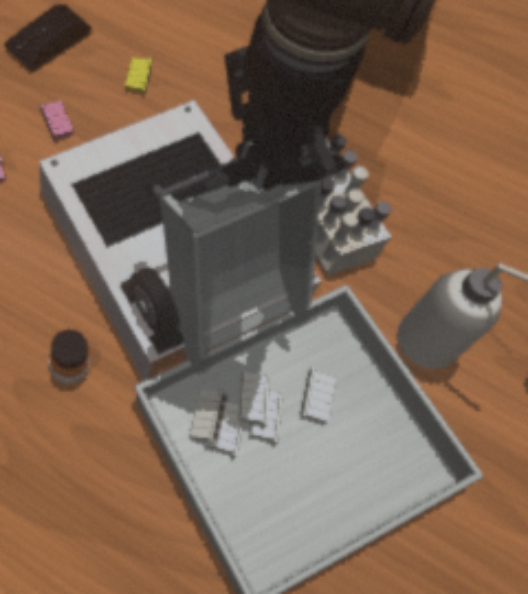

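Five blocks lie in the pan (around rows 380–440, cols 195–330 of the crop) and the tub is empty. I lower along the reverse path.

play_rows(
  deltas=[
    [[0,-1,0,0,0,0,5],[0,-6.2,0.1,0,0,0,5],[0,-6.2,0.3,0,0,0,5],[0,-6.2,0.5,0,0,0,5],[0,-6.2,0.7,0,0,0,5],[0,-6.2,0.9,0,0,0,5],[0,-6.1,1.1,0,0,0,5],[0,-6.1,1.2,0,0,0,5],[0,-6.1,1.5,0,0,0,5],[0,-6.0,1.6,0,0,0,5],[0,-6.0,1.8,0,0,0,5],[0,-5.9,2.0,0,0,0,5],[0,-5.8,2.2,0,0,0,5],[0,-5.8,2.3,0,0,0,5],[0,-5.7,2.5,0,0,0,5],[0,-5.6,2.7,0,0,0,5],[0,-5.5,2.9,0,0,0,5],[0,-5.5,3.0,0,0,0,5],[0,-5.3,3.2,0,0,0,5],[0,-5.3,3.4,0,0,0,5]],
  ],
)

```text
time_s: 10.8
eef_pos: [0.5701, 0.1172, 0.2491]
eef_rot: [0.835, 3.028, 0.002]
ft_force: [2.1, -0.5, -1.5]
opening: 0.0159
gripper_force: 73.1
```

play_rows(
  deltas=[
    [[0,-5.1,3.5,0,0,0,5],[0,-5.1,3.7,0,0,0,5],[0,-4.9,3.8,0,0,0,5],[0,-4.8,4.0,0,0,0,5],[0,-4.6,4.1,0,0,0,5],[0,-4.6,4.3,0,0,0,5],[0,-4.4,4.4,0,0,0,5],[0,-4.3,4.5,0,0,0,5],[0,-4.1,4.6,0,0,0,5],[0,-4.0,4.8,0,0,0,5],[0,-3.8,4.9,0,0,0,5],[0,-3.7,5.0,0,0,0,5],[0,-3.5,5.2,0,0,0,5],[0,-3.4,5.2,0,0,0,5],[0,-3.2,5.4,0,0,0,5],[0,-3.1,5.4,0,0,0,5]],
  ],
)

```text
time_s: 12.13
eef_pos: [0.5363, 0.06, 0.1764]
eef_rot: [0.835, 3.027, 0.002]
ft_force: [6.1, -0.9, -3.3]
opening: 0.016
gripper_force: 73.5
```

Run:
```python
from h import *
p,r,s=pose(); print(s['time_s'],p,s['opening'],s['gripper_force'],s['ft_force'],s['moment'])
d=p-[.53073,.05065,.15503]; f=d[:2]@[.512,.859]; print(d, f, d[:2]@[-.859,.512], r.as_rotvec())
print('q',np.arctan2(.075+d[2],.19-f)-np.arctan2(.075,.19))
```

```text
12.1333 [0.53626831 0.06000035 0.17639484] 0.015951039117296627 73.54268789291382 [ 6.09658018 -0.92872042 -3.28744145] [ 0.2583795  -1.11598103  0.13867201]
[0.00553831 0.00935035 0.02136484] 0.010867561658603798 2.9974345071644996e-05 [8.34772161e-01 3.02708181e+00 1.60881932e-03]
q 0.1175861306135838
```

play_rows(
  deltas=[
    [[0,-1.5,2.8,0,0,0,5],[0,-1.4,2.8,0,0,0,5],[0,-1.4,2.8,0,0,0,5],[0,-1.3,2.8,0,0,0,5],[0,-1.3,2.8,0,0,0,5],[0,-1.3,2.8,0,0,0,5],[0,-1.2,2.8,0,0,0,5],[0,-1.2,2.8,0,0,0,5],[0,0,0,0,0,0,5],[0,0,0,0,0,0,5]],
  ],
)

```text
time_s: 12.97
eef_pos: [0.5308, 0.0509, 0.1539]
eef_rot: [0.835, 3.027, 0.001]
ft_force: [4.7, -3.5, -1.8]
opening: 0.0158
gripper_force: 73.1
```

Run:
```python
from h import *
p,r,s=pose(); print(s['time_s'],p,s['opening'],s['gripper_force'],s['ft_force'],s['moment'])
d=p-[.53073,.05065,.15503]; f=d[:2]@[.512,.859]; print(d, f, d[:2]@[-.859,.512], r.as_rotvec())
print('q',np.arctan2(.075+d[2],.19-f)-np.arctan2(.075,.19))
```

```text
12.9667 [0.53079029 0.0509216  0.15394692] 0.01575026741429454 73.09473395347595 [ 4.69750895 -3.46080308 -1.84616458] [ 0.13907957 -1.08609775  0.03814228]
[ 6.02942225e-05  2.71595851e-04 -1.08307562e-03] 0.00026417147809986244 8.726433864526417e-05 [8.35175718e-01 3.02727303e+00 5.80988500e-04]
q -0.004471129504374671
```

play_rows(
  deltas=[
    [[0,0,1,0,0,0,5],[0,0,1,0,0,0,5],[0,0,0,0,0,0,5],[0,0,0,0,0,0,5]],
  ],
)

```text
time_s: 13.3
eef_pos: [0.5307, 0.0508, 0.1536]
eef_rot: [0.835, 3.028, -0.001]
ft_force: [0.6, -3.4, 5.1]
opening: 0.0158
gripper_force: 74.0
```

The feet are on the stand: the force rose 7 N over 0.3 mm of travel. I release and rise.

play_rows(
  deltas=[
    [[0,0,0,0,0,0,22],[0,0,0,0,0,0,28],[0,0,0,0,0,0,38],[0,0,0,0,0,0,48],[0,0,-8,0,0,0,50],[0,0,-13,0,0,0,50],[0,0,-13,0,0,0,50],[0,0,-13,0,0,0,50],[0,0,-13,0,0,0,50],[0,0,-13,0,0,0,50],[0,0,-13,0,0,0,50],[0,0,-13,0,0,0,50],[0,0,-13,0,0,0,50],[0,0,0,0,0,0,50]],
  ],
)

```text
time_s: 14.47
eef_pos: [0.532, 0.051, 0.2684]
eef_rot: [0.833, 3.023, 0.002]
ft_force: [0.9, 0.0, 0.7]
opening: 0.05
gripper_force: 0.0
```

```bash
cat >> h.py <<'E'
G=np.array([.4494,-.3755,.1021]); W=-.2228
Rz=R.from_euler('z',W); a=np.radians(40)
n=Rz.apply([-np.sin(a),0,np.cos(a)]); up=Rz.apply([np.cos(a),0,np.sin(a)]); left=np.cross(n,up)
def knob_rot(q):  # tool z=-n, tool y across the bar
    d=np.cos(q)*up-np.sin(q)*left; y=np.cross(n,d)
    return [R.from_matrix(np.c_[np.cross(s*y,-n),s*y,-n]) for s in(1,-1)]
E
python3 - <<'E'
from h import *
p,r,s=pose(); print(s['time_s'],p,np.round(s['joints'],2))
for q in(.8,0):
  for T in knob_rot(q): print(q,(r.inv()*T).as_rotvec(),T.as_rotvec())
tgt=G-n*(.019*-1)*-1+n*.09   # TCP: 19 mm deeper than grip, 90 mm out
print(tgt,(tgt-p), r.inv().apply(tgt-p)*1000)
im=eyes.read_camera('scene'); 
print([ (np.round(d['centre'],1),round(d['conf'],2)) for d in finder.tip_of('scene','cart_handle')])
E
```

```text
14.4667 [0.5319782  0.05095669 0.26835438] [-0.09 -0.06  1.88  0.    1.31 -1.13]
0.8 [-0.36902276 -0.59332887  0.46503953] [1.20407713 2.14554706 0.25486384]
0.8 [ 0.79420437 -0.49395791 -2.51807257] [-2.4261671   1.36156059 -0.97072706]
0 [-0.10824491 -0.68642682 -0.30257649] [ 0.27191781  2.43080832 -0.09896999]
0 [-0.96384899  0.15199252  2.67256675] [ 2.86487136 -0.32047346  1.0427279 ]
[ 0.40489013 -0.36541579  0.15648916] [-0.12708807 -0.41637248 -0.11186522] [-103.53528376 -422.98733959  111.32565774]
[(array([321.9, 342. ]), 0.62), (array([175.8, 311.7]), 0.57), (array([133.7, 198.9]), 0.37)]
```

play_rows(
  deltas=[
    [[-5.2,-21.1,2,0,0,0,50],[-5.2,-21.1,2,0,0,0,50],[-5.2,-21.1,2,0,0,0,50],[-5.2,-21.1,2,0,0,0,50],[-5.2,-21.1,2,0,0,0,50],[-5.2,-21.1,2,0,0,0,50],[-5.2,-21.1,2,0,0,0,50],[-5.2,-21.1,2,0,0,0,50],[-5.2,-21.1,2,0,0,0,50],[-5.2,-21.1,2,0,0,0,50],[-5.2,-21.1,2,0,0,0,50],[-5.2,-21.1,2,0,0,0,50],[-5.2,-21.1,2,0,0,0,50],[-5.2,-21.1,2,0,0,0,50],[-5.2,-21.1,2,0,0,0,50],[-5.2,-21.1,2,0,0,0,50],[-5.2,-21.1,2,0,0,0,50],[-5.2,-21.1,2,0,0,0,50],[-5.2,-21.1,2,0,0,0,50],[-5.2,-21.1,2,0,0,0,50]],
  ],
)

```text
time_s: 16.23
eef_pos: [0.4026, -0.365, 0.2227]
eef_rot: [-0.834, -3.027, -0.003]
ft_force: [0.4, -0.6, -0.3]
opening: 0.0503
gripper_force: 0.0
```

play_rows(
  deltas=[
    [[0,0,0,-0.0461,-0.0742,0.0581,50],[0,0,0,-0.0461,-0.0742,0.0581,50],[0,0,0,-0.0461,-0.0742,0.0581,50],[0,0,0,-0.0461,-0.0742,0.0581,50],[0,0,0,-0.0461,-0.0742,0.0581,50],[0,0,0,-0.0461,-0.0742,0.0581,50],[0,0,0,-0.0461,-0.0742,0.0581,50],[0,0,0,-0.0461,-0.0742,0.0581,50],[0,0,0,0,0,0,50],[0,0,0,0,0,0,50]],
  ],
)

```text
time_s: 17.07
eef_pos: [0.4026, -0.3637, 0.2225]
eef_rot: [1.209, 2.154, 0.253]
ft_force: [0.4, -0.4, 0.4]
opening: 0.05
gripper_force: 0.0
```

Run:
```python
from h import *
p,r,s=pose(); print(s['time_s'],p,r.as_rotvec(),np.round(s['joints'],2))
C=cam('wrist'); im=eyes.read_camera('wrist'); 
def pr(P): return proj('wrist',P)
print('grip',pr([G]))
F=G-.028*n
for q in(.6,.7,.8,.9,1.):
    d=np.cos(q)*up-np.sin(q)*left; print(q,pr([F+.006*n+.046*d, G+.011*n+.019*d, G+.011*n-.019*d]).round(1).tolist())
for d in finder.tip_of('wrist','counter_grip'): print(d)
c=pr([G])[0].astype(int); x0=max(0,min(360,c[0]-100)); y0=max(0,min(270,c[1]-75)); print(x0,y0)
cv2.imwrite('pics/w2.png',cv2.resize(im[y0:y0+150,x0:x0+200],None,fx=4,fy=4,interpolation=2))
T=knob_rot(.8)[0]; print('to go',(r.inv()*T).as_rotvec(), r.inv().apply(G-.019*n-p)*1000)
```

```text
17.0667 [ 0.4026485  -0.36371915  0.22247091] [1.20873287 2.15392373 0.25329058] [-1.17 -0.26  2.25  0.75  0.86 -2.14]
grip [[248.17313102 168.96041838]]
0.6 [[262.9, 216.1], [252.3, 195.8], [240.6, 146.1]]
0.7 [[257.7, 216.9], [249.8, 196.2], [243.2, 145.7]]
0.8 [[252.5, 217.1], [247.3, 196.3], [245.8, 145.6]]
0.9 [[247.2, 216.8], [244.8, 196.2], [248.4, 145.7]]
1.0 [[242.0, 216.1], [242.4, 195.8], [251.0, 146.1]]
{'centre': [171.7, 245.8], 'conf': 0.89}
147 92
to go [-0.00618969 -0.00729409 -0.00030288] [ 26.30287771 -28.95187106 142.56879196]
```

View pics/w2.png

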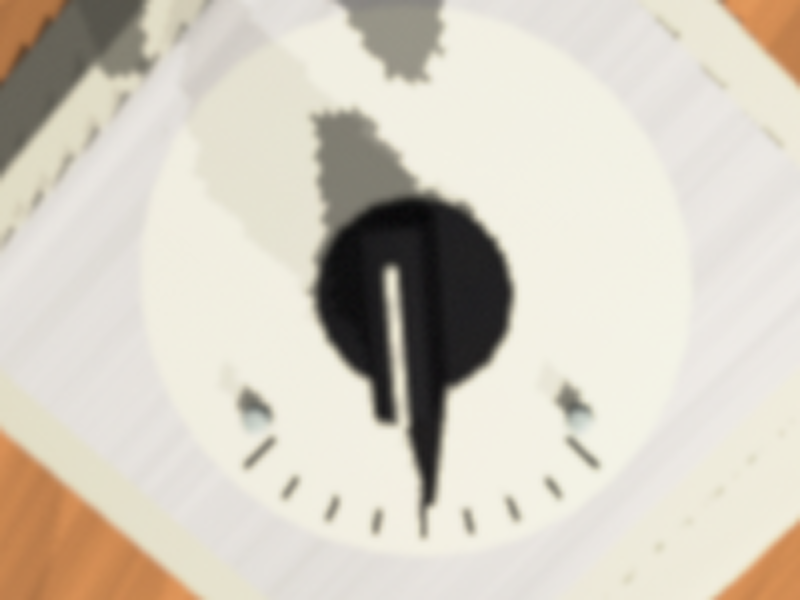

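The knob pointer tip is at (217,254), which gives q of about 0.77, on the middle tick. Joint 6 would run out of range turning this way, so I take the grasp a half turn round first.

play_rows(
  deltas=[
    [[0,0,0,-0.006,-0.007,0.12,36],[0,0,0,0,0,0.12,36],[0,0,0,0,0,0.12,36],[0,0,0,0,0,0.12,36],[0,0,0,0,0,0.12,36],[0,0,0,0,0,0.12,36],[0,0,0,0,0,0.12,36],[0,0,0,0,0,0.12,36],[0,0,0,0,0,0.12,36],[0,0,0,0,0,0.12,36],[0,0,0,0,0,0.12,36],[0,0,0,0,0,0.12,36],[0,0,0,0,0,0.12,36],[0,0,0,0,0,0.12,36]],
  ],
)

```text
time_s: 18.33
eef_pos: [0.4043, -0.3652, 0.2252]
eef_rot: [2.639, 0.584, 0.892]
ft_force: [-1.0, 0.7, -0.4]
opening: 0.0365
gripper_force: 0.0
```

play_rows(
  deltas=[
    [[0,0,0,0,0,0.12,36],[0,0,0,0,0,0.12,36],[0,0,0,0,0,0.12,36],[0,0,0,0,0,0.12,36],[0,0,0,0,0,0.12,36],[0,0,0,0,0,0.12,36],[0,0,0,0,0,0.12,36],[0,0,0,0,0,0.12,36],[0,0,0,0,0,0.12,36],[0,0,0,0,0,0.12,36],[0,0,0,0,0,0.12,36],[0,0,0,0,0,0.11,36],[0,0,0,0,0,0,36],[0,0,0,0,0,0,36]],
  ],
)

```text
time_s: 19.5
eef_pos: [0.4042, -0.365, 0.225]
eef_rot: [-2.459, 1.322, -0.985]
ft_force: [-0.2, -0.5, 0.4]
opening: 0.0358
gripper_force: 0.0
```

Run:
```python
from h import *
p,r,s=pose(); print(s['time_s'],p,np.round(s['joints'],2))
for T in knob_rot(.77): print('to go',(r.inv()*T).as_rotvec(), r.inv().apply(G-.016*n-p)*1000)
eyes.read_camera('wrist'); K=cam('wrist')
print('pred',proj('wrist',[G]))
for d in finder.tip_of('wrist','counter_grip'):
    o,u=ray('wrist',d['centre']); t=((G-o)@n)/(u@n); P=o+u*t
    print(d, r.inv().apply(P-G)*1000)
```

```text
19.5 [ 0.40419969 -0.36497644  0.22500278] [-1.17 -0.26  2.25  0.77  0.86  0.95]
to go [ 5.66012919e-03 -1.00626772e-03 -3.13458312e+00] [-31.71885764  30.31500372 139.84696494]
to go [-0.00064204 -0.00361139  0.00700426] [-31.71885764  30.31500372 139.84696494]
pred [[321.14224644 240.01096249]]
{'centre': [241.4, 322.2], 'conf': 0.82} [-1.41733958  0.96912198 -0.00573169]
```

play_rows(
  deltas=[
    [[-6.4,6.3,0,0,0,0.007,36],[-6.4,6.3,0,0,0,0,36],[-6.4,6.3,0,0,0,0,36],[-6.4,6.2,0,0,0,0,36],[-6.4,6.2,0,0,0,0,36],[0,0,14,0,0,0,36],[0,0,14,0,0,0,36],[0,0,14,0,0,0,36],[0,0,14,0,0,0,36],[0,0,14,0,0,0,36],[0,0,14,0,0,0,36],[0,0,0,0,0,0,36]],
  ],
)

```text
time_s: 20.6
eef_pos: [0.4225, -0.3681, 0.1285]
eef_rot: [-2.447, 1.335, -0.976]
ft_force: [-0.6, 1.1, -0.3]
opening: 0.036
gripper_force: 0.0
```

Run:
```python
from h import *
p,r,s=pose(); print(s['time_s'],p,s['ft_force'])
T=knob_rot(.77)[1]; print('to go',(r.inv()*T).as_rotvec(), r.inv().apply(G-.016*n-p)*1000)
im=eyes.read_camera('wrist'); cv2.imwrite('pics/w3.png',im)
print('pred',proj('wrist',[G,G+.011*n]))
for d in finder.tip_of('wrist','counter_grip'):
    o,u=ray('wrist',d['centre']); t=((G-o)@n)/(u@n); P=o+u*t
    print(d, r.inv().apply(P-G)*1000)
```

```text
20.6 [ 0.42249607 -0.36808447  0.12848483] [-0.60286929  1.05967055 -0.29769091]
to go [-0.00072156  0.00032779 -0.00630636] [ 4.05621062 -2.12208255 54.1314531 ]
pred [[280.62531839 238.05736008]
 [280.33935159 245.59952676]]
{'centre': [240.5, 281.7], 'conf': 0.75} [-7.98826381e-01  4.05449838e-01 -2.84744639e-05]
```

View pics/w3.png

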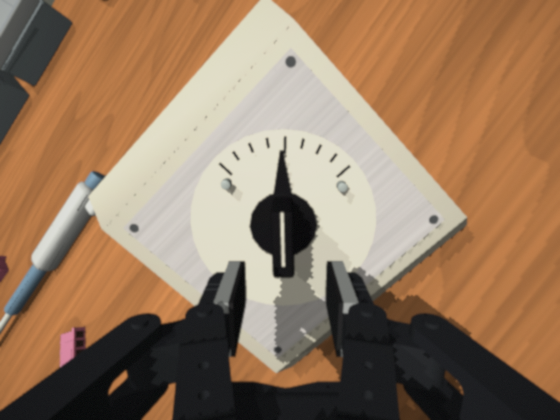

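The wrist view shows the bar at col 283, nearly centred between the fingers (242/330), with the pointer on the middle tick. I finish the approach and close.

play_rows(
  deltas=[
    [[1.5,-0.8,9,0,0,0,36],[1.8,-0.9,9,0,0,0,36],[0,0,9,0,0,0,36],[0,0,9,0,0,0,36],[0,0,9,0,0,0,36],[0,0,9,0,0,0,36],[0,0,0,0,0,0,25],[0,0,0,0,0,0,18],[0,0,0,0,0,0,14],[0,0,0,0,0,0,8],[0,0,0,0,0,0,4],[0,0,0,0,0,0,4],[0,0,0,0,0,0,4]],
  ],
)

```text
time_s: 21.78
eef_pos: [0.4587, -0.3791, 0.092]
eef_rot: [-2.449, 1.336, -0.982]
ft_force: [-4.3, -1.5, -1.5]
opening: 0.0106
gripper_force: 58.7
```

Run:
```python
from h import *
p,r,s=pose(); print(s['time_s'],p,s['ft_force'],s['moment'],s['opening'],s['gripper_force'],np.round(s['joints'],2))
T=knob_rot(.77)[1]; print('to go',(r.inv()*T).as_rotvec(), r.inv().apply(G-.016*n-p)*1000)
```

```text
21.7833 [ 0.45871474 -0.37905613  0.09196404] [-4.26588224 -1.51695301 -1.54392499] [-0.10908895  1.02992522 -0.30437403] 0.010617264669940566 58.67998480796814 [-1.07  0.08  2.23  1.04  0.59  0.67]
to go [ 0.00107435 -0.00416781 -0.00461069] [-1.74152522 -0.27827803  1.88337628]
```

play_rows(
  deltas=[
    [[0,0,0,0,0,-0.07,4],[0,0,0,0,0,-0.07,4],[0,0,0,0,0,-0.07,4],[0,0,0,0,0,-0.07,4],[0,0,0,0,0,-0.07,4],[0,0,0,0,0,-0.07,4],[0,0,0,0,0,-0.07,4],[0,0,0,0,0,-0.07,4],[0,0,0,0,0,-0.07,4],[0,0,0,0,0,-0.07,4],[0,0,0,0,0,0,4]],
  ],
)

```text
time_s: 22.7
eef_pos: [0.4593, -0.3781, 0.0922]
eef_rot: [2.871, -0.428, 1.058]
ft_force: [-5.4, 1.7, -0.1]
opening: 0.0111
gripper_force: 59.0
```

```bash
cat > t.py <<'E'
from h import *
p,r,s=pose(); print(s['time_s'],p,s['ft_force'],s['moment'],'Mn',np.array(s['moment'])@n,s['opening'],s['gripper_force'],np.round(s['joints'],2))
T=knob_rot(0)[1]; print('to go',(r.inv()*T).as_rotvec())
E
python3 t.py
```

```text
22.7 [ 0.45929688 -0.37805141  0.09221182] [-5.44836414  1.65802048 -0.1393264 ] [0.23182385 0.73512931 0.06759377] Mn 0.010860840658777638 0.011078891048078444 58.98868381977081 [-1.07  0.08  2.23  1.05  0.59 -0.03]
to go [ 0.00035632 -0.00303062 -0.07302662]
```

Now I finish the last 0.07 rad in small steps, watching the moment for the stop.

play_rows(
  deltas=[
    [[0,0,0,0,0,-0.02,4],[0,0,0,0,0,-0.02,4],[0,0,0,0,0,-0.02,4],[0,0,0,0,0,-0.02,4],[0,0,0,0,0,0,4]],
  ],
)

```text
time_s: 23.12
eef_pos: [0.4593, -0.378, 0.0922]
eef_rot: [2.862, -0.315, 1.047]
ft_force: [-6.4, 1.8, 2.0]
opening: 0.0105
gripper_force: 59.4
```

```bash
python3 t.py
```

```text
23.1167 [ 0.45931858 -0.37796647  0.09221059] [-6.38801602  1.84110221  1.97909894] [ 0.50940031  0.76002895 -0.06439971] Mn -0.2607280646305778 0.01048767911431086 59.392470717430115 [-1.07  0.08  2.23  1.05  0.59 -0.11]
to go [ 0.00024672 -0.00338656  0.00337011]
```

play_rows(
  deltas=[
    [[0,0,0,0,0,-0.02,4],[0,0,0,0,0,-0.02,4],[0,0,0,0,0,0,4]],
  ],
)

```text
time_s: 23.37
eef_pos: [0.4593, -0.3779, 0.0922]
eef_rot: [2.856, -0.268, 1.043]
ft_force: [-6.7, 1.9, 2.7]
opening: 0.0108
gripper_force: 64.8
```

```bash
python3 t.py
```

```text
23.3667 [ 0.45931745 -0.377947    0.09219057] [-6.68643177  1.90145022  2.71761949] [ 1.33638454  0.77966142 -0.7557877 ] Mn -1.306009619982802 0.010787053768851303 64.75362181663513 [-1.07  0.08  2.23  1.05  0.59 -0.14]
to go [ 0.00030925 -0.00477973  0.03582275]
```

The stop is firmly reached (moment 1.3 N m). I relieve most of the preload, open a little, retract and check.

play_rows(
  deltas=[
    [[0,0,0,0,0,0.025,4],[0,0,0,0,0,0,13],[0,0,0,0,0,0,18],[0,0,0,0,0,0,26],[0,0,0,0,0,0,30],[0,0,-6,0,0,0,30],[0,0,-13,0,0,0,30],[0,0,-13,0,0,0,30],[0,0,-13,0,0,0,30],[0,0,-13,0,0,0,30],[0,0,-13,0,0,0,30],[0,0,-13,0,0,0,30],[0,0,-13,0,0,0,30],[0,0,-13,0,0,0,30],[0,0,0,0,0,0,30]],
  ],
)

```text
time_s: 24.62
eef_pos: [0.3899, -0.3639, 0.179]
eef_rot: [2.853, -0.29, 1.044]
ft_force: [0.2, -0.2, 1.0]
opening: 0.03
gripper_force: 0.0
```

Run:
```python
from h import *
p,r,s=pose(); print(s['time_s'],p,s['ft_force'],s['opening'])
w=eyes.read_camera('wrist'); a=eyes.read_camera('scene')
c=proj('wrist',[G])[0].astype(int); print(c)
x0=max(0,min(410,c[0]-75)); y0=max(0,min(270,c[1]-75))
C=np.zeros((600,800,3),np.uint8); C[:400,:400]=cv2.resize(w[y0:y0+150,x0:x0+150],(400,400)); C[:560,400:]=cv2.resize(a[140:406,290:480],(400,560))
cv2.imwrite('pics/f.png',C)
```

```text
24.6167 [ 0.38988451 -0.36387222  0.17902007] [ 0.17919281 -0.20690881  0.97863836] 0.02996911797371516
[282 215]
```

View pics/f.png

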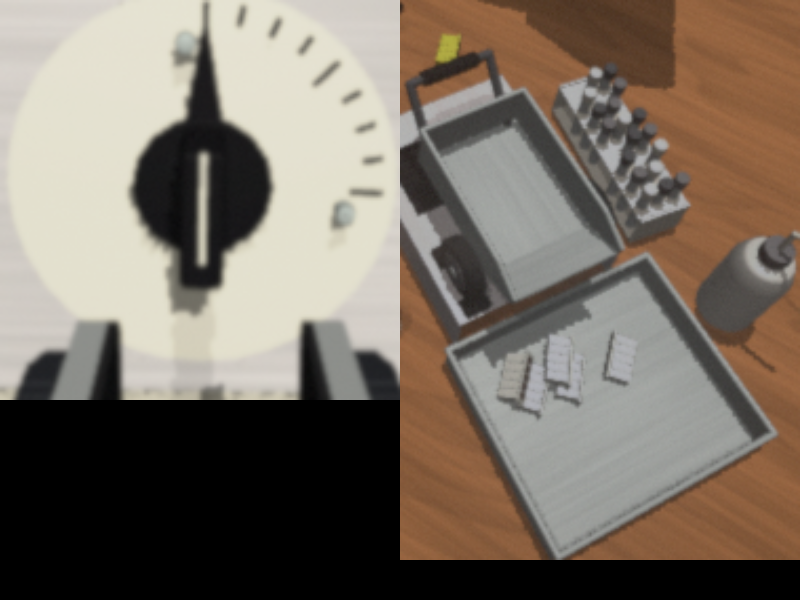

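The pointer is on the zero tick against its pin. The cart stands on its feet with an empty tub, and all five blocks are in the pan. The gripper is clear of everything.

```bash
python3 -c "
from h import *
print(ticket.finish_job())"
```

```text
the job is handed in; nothing more can be done
None
```

The job is handed in: all five blocks are in the pan, the cart was lowered gently back onto its feet, and the counter knob is at its zero stop, all done in about 25 s of the 61 s allowed.

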